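# Draw back a comparator quill, load a length bar and release the quill on to it

### The arm

A 6-joint arm with a two-finger parallel gripper is mounted at the origin on the work surface. World frame = base frame: x ahead of the robot, y to its left, z up, the work surface at z = 0. Lengths are in m, angles in degrees, forces in N, time in s.
With the tool pointing down it reaches from about 0.25 to 0.725 m from the base axis. Payload 9.7 kg.
Tool frame: the origin (TCP) lies between the finger pads; the fingertips stand bot.tcp_to_tips ahead of it and the grasp point (between the pads) lies 2 mm behind it (bot.tcp_to_tips is the distance from the TCP to the fingertips, in m); z points along the fingers, y is the line along which they close (so a half turn about z gives the same grasp; the last joint's range is limited). The gripper opens to 85 mm and grips with 20 to 120 N. Pads are 22 mm wide; open, the fingers measure 114 mm over their backs; the gripper's body (76 mm by 85 mm) begins 54 mm behind the grasp point. The pads swing forward as they close: fully open they stand 13 mm farther back than shut.
Start: joints at [-66.177, 4.979, 10.078, 95.1, 0, 90], TCP at [0.222, -0.503, 0.248] pointing down, gripper open.
Joint ranges: [-179.16, 179.16], [-48.56, 103.87], [-65.8, 70.77], [-126.05, 130.52], [-82.76, 87.17], [-180, 180]. Speed limits (degrees/s): [127.2, 127.2, 147.25, 180, 180, 180].

### API

Orientations are given as [roll, pitch, yaw] about the fixed x, y, z axes, in that order (R = Rz(yaw) Ry(pitch) Rx(roll)).
In Python, from workcell import sensors, camera, camera_params, bot gives the robot as it stands.
- The arm moves only by the tool apply_moves, never from a script. Its argument "motion" is a list of rows, each an object with "jaw": the opening, from -1 (shut) to 1 (fully open); "xyz": the shift along the tool's x, y, z in mm, a list of three; "twist": the turn about the tool's z in rad. A call has 1 to 5 rows; each row is the pose to reach, as a shift and turn from the pose commanded when the call began, along the tool's axes at that moment; what a row does not reach only later rows make up. A row lasts 1/8 s, in which the tool goes at most 62.5 mm and 10.7 degrees, less where a joint would pass 70% of its speed; a pose out of reach is approached as far as the arm can. A call with a gripper value outside its range is refused whole. The fingers move at their own pace and stop on an object; "grip_force" is the grip in N (left out, the last holds). Time passes only in rows, so rows that repeat a pose let the fingers close. It gives the time, the measured TCP pose, the force, the opening and the grip force at its end, in the units of the state.
- sensors.get_obs(): the state, without advancing time (a new reading comes with each control period).
- camera(name): name is "scene" or "top" or "wrist"; returns (picture, depth): 384x512x3 uint8, red, green, blue; 384x512 float32, m along the optical axis (not along the pixel's ray), 0 where there is no reading.
- camera_params(name): a dict with "mtx" (3x3 intrinsics, pixels), "rvec" (rotation vector, rad) and "tvec" (3), from world to camera coordinates, as OpenCV has them. Camera axes: x right, y down, z forward; pixel columns grow to the right and rows downward; lengths in m; the calibration is good to about 2 mm. A picture is of the moment at which its call begins: read the wrist's pose just before it. camera_params takes no time and is no camera call; for the wrist camera it gives the pose at the moment of the call.
- bot.job_done(): hands the job in; it is judged then, once.
The state is a dict: "time": time; "q": joint angles; "qd": joint speeds; "joint_efforts": joint torques, N m; "ee_pos": TCP position; "tcp_rot": TCP orientation; "wrist_force": force on the tool from outside, world axes, zero at the start; "torque": the same for the moment, N m; "opening": finger opening in m; "grasp_force": force on a finger pad.
Only numpy, scipy, OpenCV 4.12 (cv2) and the standard library are available. Lean on these libraries where they do the work, as an engineer would, in place of code of your own. Each camera call takes 0.05 s, during which the arm holds its last target. There are 200 camera calls.

### The job

Load the green-sleeved length bar into the bench comparator for measuring: draw the sprung quill back by its black knob, fully out to its stop, so that it latches; take the green-sleeved bar from the case and lay it gently in the two V rests between quill and anvil; then press the red release plunger right down and let go, so that the quill closes and holds the bar against the anvil. Leave the other two bars in the case and everything else on the table where it is.

Things in the scene. Friction and masses are not known exactly. Their poses are not given: they have to be found in the camera images.
- comparator: bench length comparator, fixed. Green bed 325 x 85 mm, steel way on top 44 mm high. Origin on the table, y along the bed, z up. In its frame (mm): bed y -100..225; tailstock y -95..-20, x +-30, 110 high; measuring head with dial y 155..215, up to 160 high. Measuring axis: along y at x 0, 85 high. Black pull knob beyond the bed's -y end. The bar must not strike it with over 60 N.
- anvil: fixed flat round steel anvil, 19 mm across, standing out of the measuring head. Origin at the centre of its face, which looks to -y of the comparator; at y = +132.5 mm in the comparator's frame, 85 mm above the table.
- rest_mid (a point): point on the measuring axis, 85 mm up, midway between the two V rests (comparator y = +70 mm), comparator's axes. The 90 degree Vs are 14 mm long, 42 mm to either side along y, 31 mm wide at the top, edges level with the axis. A bar lying in both has its axis at this point's x and height. Between the rests 70 mm are free for the fingers, down to the way 44 mm up.
- quill (a joint): travel of the sprung quill, m: 0 home (17 mm flat tip 115 mm from the anvil), grows as the knob is drawn along comparator -y, stop at 0.030. Spring 6.5 N at 0, 11 N at the stop, damping 90 N s/m, latch ramp about 3 N more. Let go past 0.026 it stays latched at 0.026 (gap 141 mm). The plunger frees it: it closes by itself within 1 s, on a 125 mm bar to 0.010.
- knob_neck (a point): middle of the bare steel neck between tailstock and black knob: 16 mm diameter along comparator y, 36 mm long at home, on the axis 85 mm up; moves with the quill, at home comparator y = -113 mm. The knob (36 mm diameter, 18 thick) begins 18 mm farther out (-y). Free space below and beside it, as the bed ends at y = -100 mm. Pinch neck or knob from above, across the axis.
- plunger (a joint): travel of the red release plunger, m: 0 up, grows as it is pressed down, stop at 0.008. Spring 2 N at 0, 5 N at the stop. Springs up when let go. It dips about 4 mm by itself as the latch passes while the quill is drawn. The latch frees the quill after about 4 mm of travel.
- plunger_top (a point): centre of the top of the red plunger head (28 mm diameter, 8 mm thick, 132 mm above the table when up), on top of the tailstock at comparator y = -45 mm, x = 0; pressed straight down.
- bar_case: open wooden case, fixed, 190 x 210 mm, walls 50 mm high, blue inside; lid laid back beyond +x (190 mm more). Origin under its centre. Three bars lie along its x, in any order at y -58, 0, +58 mm, axes 53 mm above the table, on racks at x = +-40 mm (14 mm thick). At the bars' middle fingers may go down to the floor, 10 mm up; inner walls at y = +-97 mm.
- bar_125: the bar to load: steel length bar 125 mm long, 22 mm diameter, with a green plastic sleeve (26 mm diameter, 44 mm long) at its middle; about 0.37 kg; must not be dropped from 8 mm or more. Origin at its centre, x along its axis; may be rolled about x; both ends alike.
- bar_100: 100 mm length bar with a blue sleeve, otherwise alike; stays in the case. Origin at its centre, x along its axis.
- bar_150: 150 mm length bar with an orange sleeve, otherwise alike; stays in the case. Origin at its centre, x along its axis.
- spray_bottle: clear spray bottle with white head, 36 mm diameter, 114 mm high, standing on the comparator's +x side by the rests. Origin under its middle. Not to be moved.
- blower: blue rubber air blower standing upright, 56 mm diameter, 125 mm high, on the comparator's +x side by the knob. Origin under its middle. Not to be moved.
- ring_gauge: steel setting ring, 70 mm diameter, 22 mm high, lying on the comparator's -x side. Origin under its middle. Not to be moved.
- cyl_square: steel cylinder square, 50 mm diameter, 162 mm high with its button, standing between and beyond case and comparator. Origin under its middle. Not to be moved.
- loupe: green eyepiece magnifier, 42 mm diameter, 42 mm high, on the comparator's -x side. Origin under its middle. Not to be moved.
- caliper: digital caliper, 200 mm long, 13 mm high, lying on the case's -x side. Origin under the middle of its beam, x along the beam. Not to be moved.
Mind the look-alikes: they are no part of the job. Leave any purple look-alike of the bar_100 alone.

How it is judged:
By the outcome, as a careful person would: the job done as asked, in the order asked, and still so for the second after the job is handed in, with the robot touching nothing.
It also fails if it takes over 64 s, if anything falls off the work surface, if the arm or the gripper's body presses on something with over 40 N, if the wrist force passes 120 N, or if a joint passes its speed limit or range.

## Working session

There is one attempt and no reset: what is moved stays moved. The work goes in short steps, Python scripts to look and compute and a tool call to move; the robot and the scene stay as the last step left them, time stands still between calls to the robot, and variables do not carry over. Pictures are saved under pics/ and viewed, at most 10 in all, crops included, and the job is handed in when it is done.

Besides the shell and the picture viewer there is one more tool, called after "Request:" by a JSON object that holds its "method" and its "body", one argument or row to a line. apply_moves: Moves the arm, as the interface text tells. Its arguments: {"type":"object","properties":{"motion":{"type":"array","items":{"type":"object","properties":{"jaw":{"type":"number"},"xyz":{"type":"array","items":{"type":"number"}},"twist":{"type":"number"}}}},"grip_force":{"type":"number"}},"required":["motion"]}

```bash
mkdir -p pics; ls; python3 - <<'E'
from workcell import *
import numpy as np,cv2
for n in ("top","scene"):
    p,d=camera(n); np.savez(f"pics/{n}0.npz",p=p,d=d); cv2.imwrite(f"pics/{n}0.png",cv2.resize(p[:,:,::-1],(800,600),interpolation=cv2.INTER_CUBIC))
    c=camera_params(n); print(n,c)
print(bot.tcp_to_tips); print(sensors.get_obs())
E
```

```text
pics
top {'mtx': array([[406.26583723,   0.        , 259.37730935],
       [  0.        , 406.26583723, 190.83704506],
       [  0.        ,   0.        ,   1.        ]]), 'rvec': array([ 2.1543023 , -2.09221745,  0.22879637]), 'tvec': array([-0.05711209,  0.51988522,  1.06933885])}
scene {'mtx': array([[459.62091611,   0.        , 258.06260976],
       [  0.        , 459.62091611, 191.51218737],
       [  0.        ,   0.        ,   1.        ]]), 'rvec': array([ 2.24933484,  0.54552041, -0.2598285 ]), 'tvec': array([-0.43154622, -0.09951228,  1.31244408])}
0.017
{'time': 0.1, 'q': array([-6.61750382e+01,  5.00616479e+00,  1.00379536e+01,  9.51005059e+01,
       -2.28922808e-04,  8.99996188e+01]), 'qd': array([ 0.00091955, -0.15654649,  0.19098431,  0.01793522,  0.05107615,
        0.09307974]), 'joint_efforts': array([ 7.88835478e-04, -5.21562016e+01,  4.65653729e+01,  1.59567478e-02,
        5.02622379e-05,  1.28477700e-05]), 'ee_pos': array([ 0.22208697, -0.50294767,  0.24766176]), 'tcp_rot': array([-1.79931283e+02,  2.28465453e-04,  2.38253433e+01]), 'wrist_force': array([ 0.22785328, -0.53092363, -0.39731812]), 'torque': array([ 0.07504762, -0.04046519,  0.05174128]), 'grasp_force': 0.0, 'opening': 0.08514298116221485}
```

View pics/top0.png

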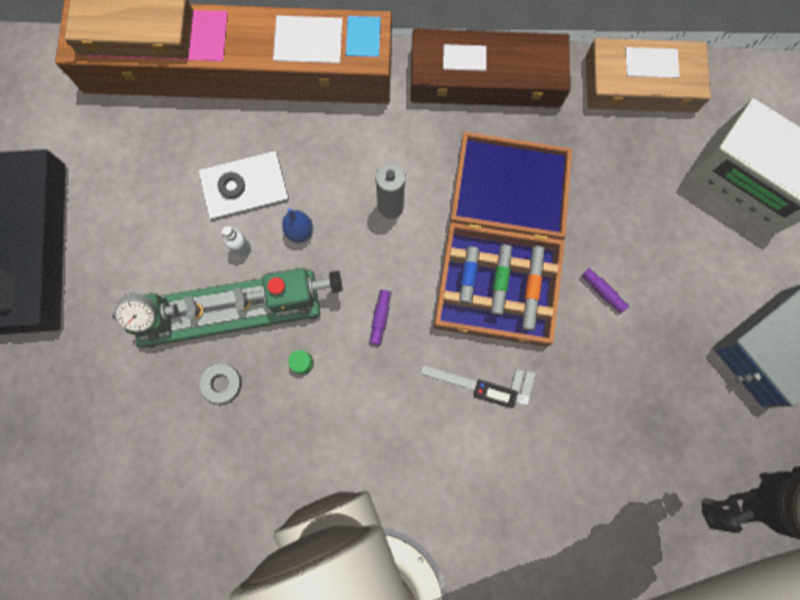

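View pics/scene0.png

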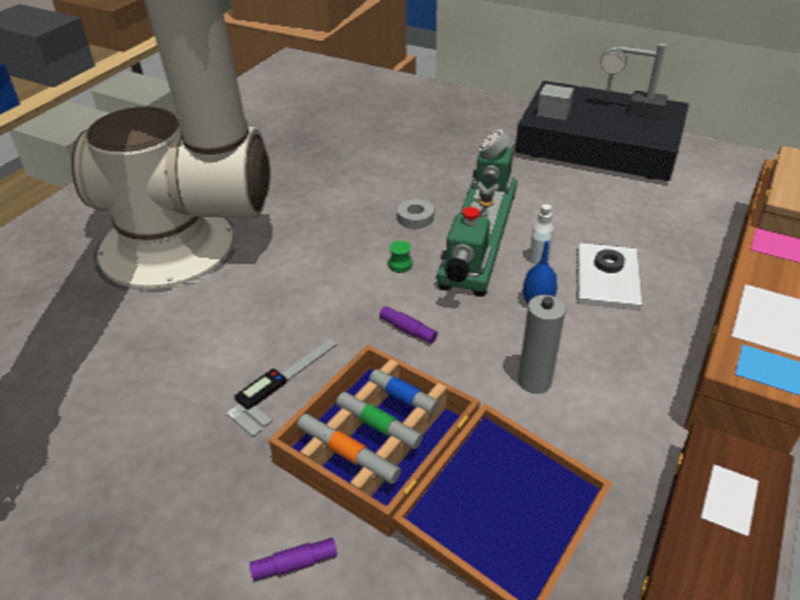

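The top view shows the comparator at left: dial (137,315), red plunger (277,286), black knob (335,282). In the case the bars are blue (470,274), green (502,277) and orange (534,287). The purple look-alikes lie outside the case at (380,318) and (605,290). The green-sleeved bar at (502,277) is of middle length and fits bar_125.

```bash
cat > h.py <<'E'
from workcell import *
import numpy as np,cv2
def cloud(d,c):
    R=cv2.Rodrigues(c['rvec'])[0]; K=c['mtx']; v,u=np.indices(d.shape)
    P=np.stack([(u-K[0,2])/K[0,0]*d,(v-K[1,2])/K[1,1]*d,d],-1)
    return (P-c['tvec'].ravel())@R
def atz(u,v,z,c):
    R=cv2.Rodrigues(c['rvec'])[0]; r=R.T@np.linalg.inv(c['mtx'])@[u,v,1]; o=-R.T@c['tvec'].ravel()
    return o+r*(z-o[2])/r[2]
def proj(P,c): return cv2.projectPoints(np.float64(P).reshape(-1,3),c['rvec'],c['tvec'],c['mtx'],None)[0][:,0]
E
python3 - <<'E'
from h import *
out=[]
for n in ("top","scene"):
    f=np.load(f"pics/{n}0.npz");p,d=f['p'],f['d'];c=camera_params(n);W=cloud(d,c)
    h=cv2.cvtColor(p,cv2.COLOR_RGB2HSV); H,S,V=[h[...,i].astype(int) for i in range(3)]
    z=W[...,2]; ok=d>0
    def rep(name,m):
        if m.sum(): print(n,name,m.sum(),W[m].mean(0).round(4),"med",np.median(W[m],0).round(4),"px",np.argwhere(m).mean(0)[::-1].round(1))
    red=ok&((H<6)|(H>174))&(S>170)&(V>120)&(z>.1); rep("plunger",red&(z>.122))
    gs=ok&(H>50)&(H<75)&(S>150)&(V>60)&(z>.04)&(z<.075)
    rep("greens",gs)
    L,lab,st,ce=cv2.connectedComponentsWithStats(gs.astype('uint8'))
    for i in range(1,L):
        if st[i,4]>15: rep("comp%d"%i,lab==i)
    t=W[...,1]
    if n=="top":
        case=ok&(z>.04)
        u0,v0=502*.64,277*.64
        for nm,(u,v) in dict(knob=(335,282),green=(502,277),end1=(507,246),end2=(498,311),head=(137,315)).items():
            print(nm,W[int(v*.64),int(u*.64)].round(4))
A=np.load("pics/top0.npz")['p'][:,:,::-1]
a=cv2.resize(A[160:228,68:228],(800,340),interpolation=cv2.INTER_CUBIC)
b=cv2.resize(A[140:222,270:372],(323,260),interpolation=cv2.INTER_CUBIC)
B=np.load("pics/scene0.npz")['p'][:,:,::-1]
b2=cv2.resize(B[215:345,165:315],(300,260),interpolation=cv2.INTER_CUBIC)
im=np.zeros((600,800,3),np.uint8); im[:340]=a; im[340:,:323]=b; im[340:,340:640]=b2
cv2.imwrite("pics/crop1.png",im)
E
```

```text
top plunger 72 [0.52   0.172  0.1336] med [0.5202 0.1722 0.1336] px [176.4 182.5]
top greens 5 [ 0.5603 -0.2118  0.067 ] med [ 0.5652 -0.2126  0.068 ] px [321.6 177.8]
knob [0.537  0.0796 0.1011]
green [ 0.563  -0.2105  0.0649]
end1 [ 0.6214 -0.2196  0.0618]
end2 [ 0.5011 -0.2021  0.065 ]
head [0.4647 0.3921 0.1369]
scene plunger 56 [0.5228 0.1678 0.1312] med [0.5229 0.1666 0.1314] px [301.2 135.7]
scene greens 284 [ 0.5272 -0.1383  0.0573] med [ 0.5559 -0.2168  0.0614] px [244.  242.7]
scene comp1 64 [0.4094 0.1368 0.0421] med [0.4099 0.1369 0.042 ] px [255.9 158.2]
scene comp2 220 [ 0.5615 -0.2184  0.0617] med [ 0.5619 -0.2196  0.0633] px [240.5 267.3]
```

View pics/crop1.png

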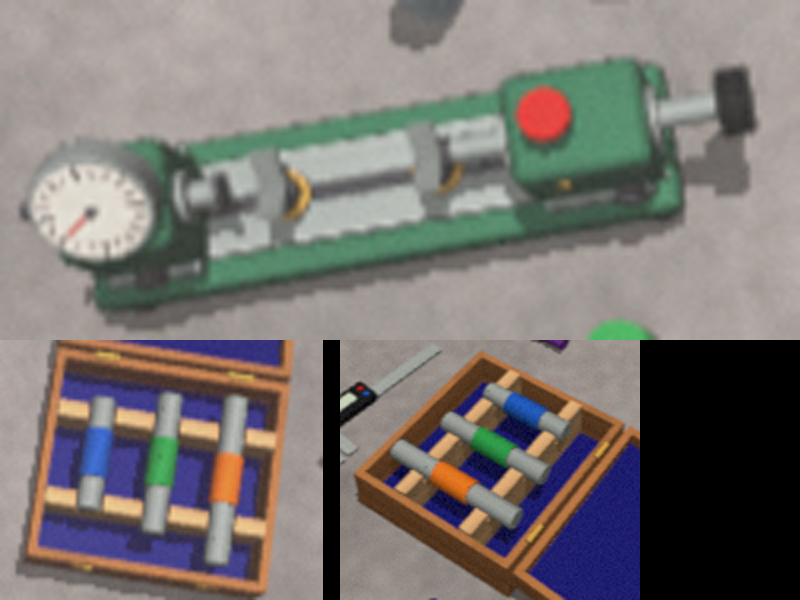

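The crop confirms the green-sleeved bar lies in the middle of the case, with blue on its left and orange on its right. On the comparator the plunger is at crop (543,114), the knob at (733,101), and the V rests at about (268,195) and (430,160).

```bash
cat >> h.py <<'E'
def go(x,y,z,yaw,o=None):
    o=o or sensors.get_obs(); R=cv2.Rodrigues(np.zeros(3))[0]
    from scipy.spatial.transform import Rotation as Ro
    R=Ro.from_euler('xyz',o['tcp_rot'],degrees=True); d=R.inv().apply(np.array([x,y,z])-o['ee_pos'])*1000
    dy=(yaw-o['tcp_rot'][2]+180)%360-180
    print("at",o['ee_pos'].round(4),o['tcp_rot'].round(2),"-> xyz",d.round(1),"twist",round(-np.radians(dy),3))
E
python3 - <<'E'
from h import *
c=camera_params("top")
q=lambda u,v,z:atz(68+u/5-.4,160+v/5-.4,z,c).round(4)
pl=q(543,114,.132);kn=q(733,101,.085);print("plunger",pl,"knob",kn,"neck",q(655,112,.085),q(712,106,.085))
d=pl-kn;print("yaw",np.degrees(np.arctan2(d[1],d[0])),np.linalg.norm(d[:2]))
a,b=q(100,300,.02),q(680,208,.02);e=a-b;print("bed near",np.degrees(np.arctan2(e[1],e[0])),np.linalg.norm(e))
a,b=q(190,142,.03),q(500,97,.03);e=a-b;print("bed far",np.degrees(np.arctan2(e[1],e[0])))
e1,e2=(270+168/323*102,140+53/260*82),(270+155/323*102,140+190/260*82)
A,B=atz(*e1,.06,c),atz(*e2,.06,c);print("bar",A,B,(A+B)/2)
e=A-B;print(np.degrees(np.arctan2(e[1],e[0])),np.linalg.norm(e))
go(.53,.10,.25,98)
E
```

```text
plunger [0.5207 0.1728 0.132 ] knob [0.5412 0.0808 0.085 ] neck [0.5339 0.1222 0.085 ] [0.5381 0.0919 0.085 ]
yaw 102.56177420695954 0.09425629952422279
bed near 100.95350382374058 0.3247157680187397
bed far 100.36671775493302
bar [ 0.62269499 -0.21721739  0.06      ] [ 0.49951195 -0.20550058  0.06      ] [ 0.56110347 -0.21135899  0.06      ]
-5.433459867485462 0.12373902172264084
at [ 0.2221 -0.5029  0.2477] [-179.93    0.     23.83] -> xyz [ 525.2 -427.2   -1.8] twist -1.295
```

Request:
{"method": "apply_moves", "body": {
  "motion": [
    {"xyz": [48,-38,0],"twist": -0.12},
    {"xyz": [96,-77,0],"twist": -0.24},
    {"xyz": [143,-116,0],"twist": -0.35},
    {"xyz": [191,-155,0],"twist": -0.47},
    {"xyz": [239,-194,0],"twist": -0.59}
  ]
}}

```text
validation failed for argument at $.mo...
```

```bash
python3 - <<'E'
from h import *
go(.53,.115,.26,101)
E
```

```text
at [ 0.2221 -0.5029  0.2477] [-179.93    0.     23.83] -> xyz [ 531.3 -440.9  -11.8] twist -1.347
```

Request:
{"method": "apply_moves", "body": {
  "motion": [
    {"jaw": 1,"xyz": [48,-38,0],"twist": -0.12},
    {"jaw": 1,"xyz": [96,-77,0],"twist": -0.24},
    {"jaw": 1,"xyz": [143,-116,0],"twist": -0.35},
    {"jaw": 1,"xyz": [191,-155,0],"twist": -0.47},
    {"jaw": 1,"xyz": [239,-194,0],"twist": -0.59}
  ]
}}

```text
time: 0.72
ee_pos: [0.3628, -0.2273, 0.2481]
tcp_rot: [180.0, -0.0, 57.8]
wrist_force: [0.9, -1.1, -0.4]
opening: 0.0854
grasp_force: 0.0
```

```bash
python3 - <<'E'
from h import *
go(.53,.115,.26,101)
E
```

```text
at [ 0.3628 -0.2273  0.2481] [ 1.7999e+02 -1.0000e-02  5.7830e+01] -> xyz [378.7 -40.7 -11.9] twist -0.753
```

Request:
{"method": "apply_moves", "body": {
  "motion": [
    {"jaw": 1,"xyz": [50,-5,-2],"twist": -0.1},
    {"jaw": 1,"xyz": [100,-10,-4],"twist": -0.2},
    {"jaw": 1,"xyz": [150,-15,-6],"twist": -0.3},
    {"jaw": 1,"xyz": [200,-20,-8],"twist": -0.4},
    {"jaw": 1,"xyz": [250,-26,-10],"twist": -0.5}
  ]
}}

```text
time: 1.35
ee_pos: [0.4748, -0.0024, 0.2581]
tcp_rot: [-180.0, 0.0, 86.5]
wrist_force: [1.0, -0.3, -0.1]
opening: 0.0855
grasp_force: 0.0
```

Request:
{"method": "apply_moves", "body": {
  "motion": [
    {"jaw": 1,"xyz": [45,-24,0],"twist": -0.1},
    {"jaw": 1,"xyz": [85,-47,-1],"twist": -0.2},
    {"jaw": 1,"xyz": [110,-66,-2],"twist": -0.25},
    {"jaw": 1,"xyz": [119,-80,-2],"twist": -0.253},
    {"jaw": 1,"xyz": [119,-86,-2],"twist": -0.253}
  ]
}}

```text
time: 1.98
ee_pos: [0.3957, 0.1203, 0.2602]
tcp_rot: [-180.0, 0.0, 100.8]
wrist_force: [-0.7, -0.4, 0.8]
opening: 0.0855
grasp_force: 0.0
```

```bash
python3 - <<'E'
from h import *
go(.53,.115,.26,101)
c=camera_params("wrist"); p,d=camera("wrist"); np.savez("pics/w1.npz",p=p,d=d,**c)
cv2.imwrite("pics/w1.png",cv2.resize(p[:,:,::-1],(800,600),interpolation=cv2.INTER_CUBIC))
E
```

```text
at [0.3957 0.1203 0.2602] [-1.8000e+02  1.0000e-02  1.0078e+02] -> xyz [-30.4 130.9   0.2] twist -0.004
```

View pics/w1.png

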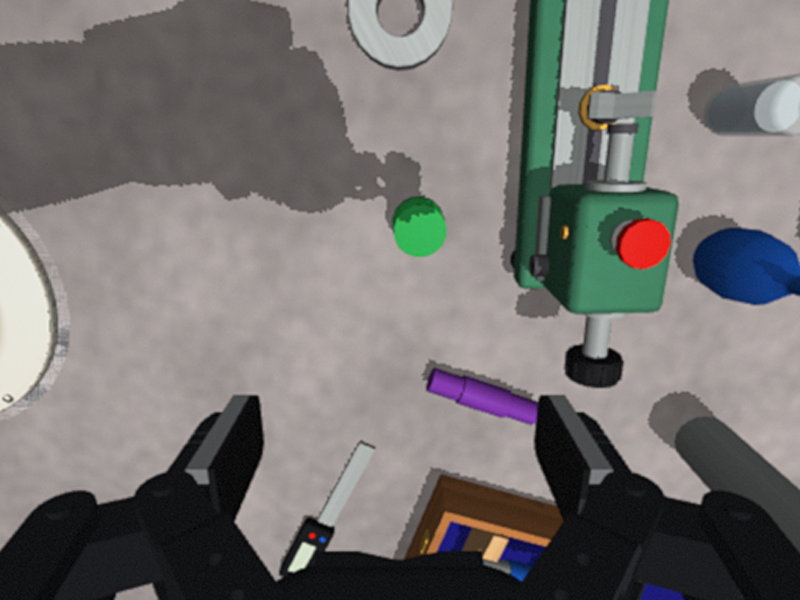

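The wrist view shows the plunger at (643,243), the neck at (598,335), the knob at (594,366) and the near V rest at (620,105). I stopped about 130 mm short on the -x side.

```bash
python3 - <<'E'
from h import *
f=np.load("pics/w1.npz");c=dict(mtx=f['mtx'],rvec=f['rvec'],tvec=f['tvec'])
q=lambda u,v,z:atz(u*.64-.18,v*.64-.18,z,c)
W=cloud(f['d'],c)
pl=q(643,243,.132);print("pl",pl)
for u,v in((598,318),(597,345)):print("neck",q(u,v,.085),W[int(v*.64),int(u*.64)])
print("knob",q(594,350,.085))
for n,(a,b,z) in dict(bedleft=((527,30),(518,270),.02),bedl2=((541,30),(533,180),.02),wayL=((565,20),(556,170),.044),bedR=((666,10),(645,170),.025)).items():
    e=q(*a,z)-q(*b,z);print(n,np.degrees(np.arctan2(e[1],e[0])),W[int(a[1]*.64),int(a[0]*.64+4)])
# pointcloud: tailstock top z~.11
h=cv2.cvtColor(f['p'],cv2.COLOR_RGB2HSV).astype(int)
m=(abs(W[...,2]-.11)<.003)&(h[...,0]>60)&(h[...,0]<90)&(h[...,1]>80)
r=cv2.minAreaRect((W[m][:,:2]*1000).astype(np.float32));print("tailtop",r,m.sum())
m=(abs(W[...,2]-.093)<.006)&(W[...,1]<.125)&(W[...,1]>.08)&(abs(W[...,0]-.535)<.03)&(h[...,2]>90);P=W[m];print(len(P),P.mean(0),np.linalg.svd(P-P.mean(0))[2][0])
E
```

```text
pl [0.52020414 0.17337416 0.132     ]
neck [0.53412082 0.11355796 0.085     ] [0.52485397 0.11881502 0.10195521]
neck [0.53978085 0.09443649 0.085     ] [0.53538291 0.0980418  0.09310482]
knob [0.53894973 0.09044936 0.085     ]
bedleft 103.30620312653777 [0.45442784 0.28263648 0.03440718]
bedl2 102.82651118788613 [0.46287855 0.28381798 0.03665487]
wayL 103.30304454495435 [0.47329233 0.29016433 0.04615747]
bedR 102.53876818192776 [ 0.554776    0.32122591 -0.00083091]
tailtop ((523.0181884765625, 161.0017852783203), (57.97272872924805, 71.47858428955078), 12.488537788391113) 3479
352 [0.53424159 0.10292788 0.09255998] [ 0.32523304 -0.94428664 -0.05045995]
```

```bash
cat >> h.py <<'E'
YAW=102.6; U=np.array([np.cos(np.radians(YAW)),np.sin(np.radians(YAW))]); V=np.array([U[1],-U[0]]); O=np.array([.5203,.1733])+.045*U
def cmp(x,y): return O+V*x+U*y
def gc(x,y,z,dyaw=0): p=cmp(x,y); go(p[0],p[1],z,YAW+dyaw)
E
python3 - <<'E'
from h import *
for n in("top","scene"):
    f=np.load(f"pics/{n}0.npz");c=camera_params(n);W=cloud(f['d'],c)
    h=cv2.cvtColor(f['p'],cv2.COLOR_RGB2HSV).astype(int)
    m=(h[...,0]>100)&(h[...,0]<125)&(h[...,1]>150)&(W[...,1]>.05)&(W[...,1]<.25)&(W[...,0]<.75)&(W[...,2]>.02)
    L=W[m]-[*O,0]; print(n,m.sum(),[(a:=L[:,:2]@V).min(),a.max(),(b:=L[:,:2]@U).min(),b.max(),L[:,2].max()])
gc(0,-.116,.20)
E
```

```text
top 6 [np.float64(0.11919997405885574), np.float64(0.13817996105706382), np.float64(-0.09786245059111097), np.float64(-0.08756280657880383), np.float64(0.12821346346223303)]
scene 385 [np.float64(-0.012223444881841511), np.float64(0.15172191644336713), np.float64(-0.15150053740525557), np.float64(-0.08387819921065079), np.float64(0.1238634316102482)]
at [0.3955 0.12   0.2604] [-1.8000e+02  1.0000e-02  1.0074e+02] -> xyz [-41.8 134.9  60.4] twist -0.032
```

Request:
{"method": "apply_moves", "body": {
  "motion": [
    {"jaw": 0.1,"xyz": [-12,40,0],"twist": -0.01},
    {"jaw": 0.1,"xyz": [-24,80,10],"twist": -0.03},
    {"jaw": 0.1,"xyz": [-36,115,25],"twist": -0.032},
    {"jaw": 0.1,"xyz": [-42,131,40],"twist": -0.032},
    {"jaw": 0.1,"xyz": [-42,135,50],"twist": -0.032}
  ]
}}

```text
time: 2.65
ee_pos: [0.5369, 0.1033, 0.2088]
tcp_rot: [-179.9, -0.0, 102.5]
wrist_force: [-0.7, 0.5, -0.2]
opening: 0.047
grasp_force: 0.0
```

```bash
python3 - <<'E'
from h import *
c=camera_params("wrist"); p,d=camera("wrist"); np.savez("pics/w2.npz",p=p,d=d,**c)
gc(0,-.116,.083); print(sensors.get_obs()['opening'])
cv2.imwrite("pics/w2.png",cv2.resize(p[:,:,::-1],(800,600),interpolation=cv2.INTER_CUBIC))
W=cloud(d,c); L=(W[...,:2]-O); x=L@V;y=L@U;z=W[...,2]
h=cv2.cvtColor(p,cv2.COLOR_RGB2HSV).astype(int)
m=((h[...,0]<6)|(h[...,0]>174))&(h[...,1]>170)&(z>.125);print("plunger",x[m].mean(),y[m].mean(),z[m].mean(),m.sum())
m=(h[...,1]<60)&(h[...,2]>90)&(abs(x)<.03)&(y<-.1)&(y>-.135)&(z>.085)&(z<.1)
for a in(-.102,-.108,-.114,-.12,-.126):
    k=m&(abs(y-a)<.003);print(a,k.sum(),x[k].mean(),z[k].max() if k.any() else 0)
for a in(.028,.112,.035,.105):
    k=(abs(y-a)<.004)&(z>.06)&(abs(x)<.03);print("rest",a,k.sum(),x[k].min() if k.any() else 0,x[k].max() if k.any() else 0)
E
```

```text
at [0.5364 0.1037 0.2079] [-1.7984e+02 -1.0000e-02  1.0253e+02] -> xyz [  0.4  -0.2 124.9] twist -0.001
0.04688511019267929
plunger 0.001217963151172167 -0.0454193356824346 0.13336229209133876 1436
-0.102 44 -0.00035550067765344363 0.09840181055984228
-0.108 128 0.00017951697507330927 0.09523561988957481
-0.114 121 0.0001423836299544341 0.09504963976636972
-0.12 117 -2.3124334421067947e-05 0.0950530150980221
-0.126 116 0.00022397515498735832 0.09475286987124558
rest 0.028 195 -0.01706531094618228 0.02026721369584541
rest 0.112 0 0 0
rest 0.035 0 0 0
rest 0.105 0 0 0
```

View pics/w2.png

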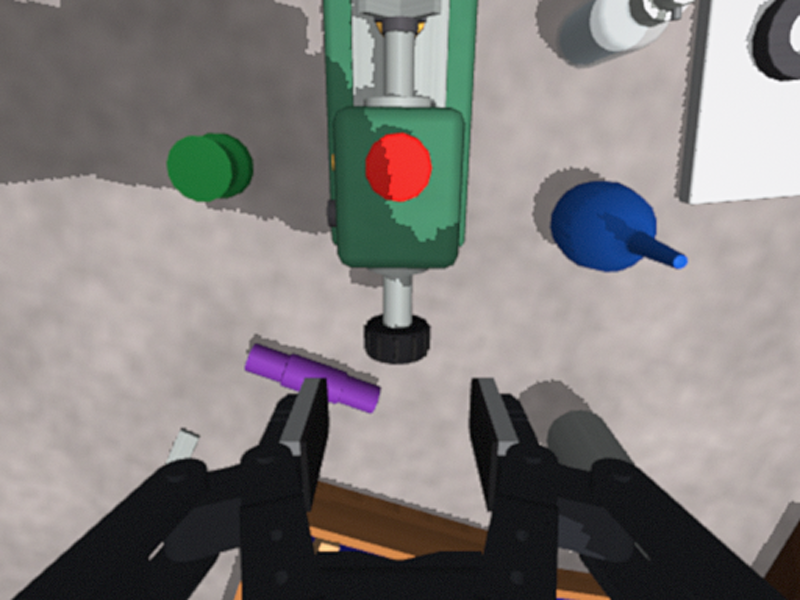

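The picture shows the neck (397,300) and knob (397,340) centred between the fingers and aligned with the tool. The point cloud agrees with the model to about 1 mm. I descend.

Request:
{"method": "apply_moves", "body": {
  "motion": [
    {"jaw": 0.1,"xyz": [0,0,45],"twist": 0},
    {"jaw": 0.1,"xyz": [0,0,85],"twist": 0},
    {"jaw": 0.1,"xyz": [0,0,110],"twist": 0},
    {"jaw": 0.1,"xyz": [0,0,122],"twist": 0},
    {"jaw": 0.1,"xyz": [0,0,125],"twist": 0}
  ]
}}

```text
time: 3.32
ee_pos: [0.5364, 0.1044, 0.0857]
tcp_rot: [180.0, -0.0, 102.6]
wrist_force: [0.3, -0.7, 1.3]
opening: 0.0471
grasp_force: 0.0
```

Request:
{"method": "apply_moves", "body": {
  "motion": [
    {"jaw": -1,"xyz": [0,0,0],"twist": 0},
    {"jaw": -1,"xyz": [0,0,0],"twist": 0},
    {"jaw": -1,"xyz": [0,0,0],"twist": 0},
    {"jaw": -1,"xyz": [0,0,0],"twist": 0}
  ],
  "grip_force": 60
}}

```text
time: 3.82
ee_pos: [0.5357, 0.104, 0.0867]
tcp_rot: [-179.9, -0.0, 102.6]
wrist_force: [-10.0, -1.5, 10.3]
opening: 0.014
grasp_force: 58.5
```

```bash
python3 - <<'E'
from h import *
gc(0,-.116,.083); o=sensors.get_obs(); print(o['opening'],o['grasp_force'],o['wrist_force'])
E
```

```text
at [0.5357 0.104  0.0867] [-179.92   -0.    102.59] -> xyz [-0.   0.   3.7] twist -0.0
0.014001920252396662 58.51718723773956 [-9.98807474 -1.52381611 10.30250723]
```

Request:
{"method": "apply_moves", "body": {
  "motion": [
    {"jaw": -1,"xyz": [-3,0,0],"twist": 0},
    {"jaw": -1,"xyz": [-7,0,0],"twist": 0},
    {"jaw": -1,"xyz": [-11,0,0],"twist": 0},
    {"jaw": -1,"xyz": [-15,0,0],"twist": 0},
    {"jaw": -1,"xyz": [-19,0,0],"twist": 0}
  ]
}}

```text
time: 4.45
ee_pos: [0.5392, 0.0879, 0.0867]
tcp_rot: [-179.9, -0.3, 102.7]
wrist_force: [-14.5, 15.3, 9.1]
opening: 0.0138
grasp_force: 58.9
```

Request:
{"method": "apply_moves", "body": {
  "motion": [
    {"jaw": -1,"xyz": [-3,0,0],"twist": 0},
    {"jaw": -1,"xyz": [-6,0,0],"twist": 0},
    {"jaw": -1,"xyz": [-9,0,0],"twist": 0},
    {"jaw": -1,"xyz": [-11,0,0],"twist": 0},
    {"jaw": -1,"xyz": [-11,0,0],"twist": 0}
  ]
}}

```text
time: 5.08
ee_pos: [0.5416, 0.0764, 0.0866]
tcp_rot: [-179.9, -0.2, 102.7]
wrist_force: [-12.8, 8.4, 10.0]
opening: 0.0138
grasp_force: 58.9
```

```bash
python3 - <<'E'
from h import *
gc(0,-.146,.083); o=sensors.get_obs(); print(o['opening'],o['grasp_force'],o['wrist_force'], o['wrist_force'][:2]@U)
c=camera_params("wrist"); p,d=camera("wrist"); np.savez("pics/w3.npz",p=p,d=d,**c)
W=cloud(d,c); L=(W[...,:2]-O); x=L@V;y=L@U;z=W[...,2]
h=cv2.cvtColor(p,cv2.COLOR_RGB2HSV).astype(int)
m=((h[...,0]<6)|(h[...,0]>174))&(h[...,1]>170)&(z>.12);print("plunger",x[m].mean(),y[m].mean(),z[m].mean(),m.sum())
E
```

```text
at [0.5416 0.0764 0.0866] [-179.89   -0.22  102.67] -> xyz [-1.8  0.3  3.6] twist 0.001
0.013806998239364193 58.895679116249084 [-12.83709783   8.39043089  10.00944914] 10.988688273217532
plunger 0.001296942604251006 -0.049381863756995284 0.13296693628444367 7653
```

Request:
{"method": "apply_moves", "body": {
  "motion": [
    {"jaw": -1,"xyz": [-1,0,0],"twist": 0},
    {"jaw": -1,"xyz": [-2,0,0],"twist": 0},
    {"jaw": -1,"xyz": [-3,0,0],"twist": 0},
    {"jaw": -1,"xyz": [-4,0,0],"twist": 0},
    {"jaw": -1,"xyz": [-4,0,0],"twist": 0}
  ]
}}

```text
time: 5.75
ee_pos: [0.5421, 0.0744, 0.0866]
tcp_rot: [-179.9, -0.5, 102.7]
wrist_force: [-16.8, 19.4, 10.8]
opening: 0.014
grasp_force: 59.0
```

```bash
python3 - <<'E'
from h import *
gc(0,-.146,.083); o=sensors.get_obs(); print(o['wrist_force'], o['wrist_force'][:2]@U)
E
```

```text
at [0.5421 0.0744 0.0866] [-179.89   -0.45  102.75] -> xyz [0.2 0.3 3.6] twist 0.003
[-16.75475193  19.41123371  10.78760329] 22.598684244670913
```

Request:
{"method": "apply_moves", "body": {
  "motion": [
    {"jaw": -1,"xyz": [3,0,0],"twist": 0},
    {"jaw": -1,"xyz": [6,0,0],"twist": 0},
    {"jaw": -1,"xyz": [7,0,0],"twist": 0},
    {"jaw": -1,"xyz": [7,0,0],"twist": 0},
    {"jaw": -1,"xyz": [7,0,0],"twist": 0}
  ]
}}

```text
time: 6.38
ee_pos: [0.5411, 0.0787, 0.0866]
tcp_rot: [-179.9, -0.1, 102.6]
wrist_force: [-12.5, 4.2, 9.2]
opening: 0.0137
grasp_force: 58.9
```

Request:
{"method": "apply_moves", "body": {
  "motion": [
    {"jaw": 0.1,"xyz": [0,0,0],"twist": 0},
    {"jaw": 0.1,"xyz": [0,0,0],"twist": 0},
    {"jaw": 0.1,"xyz": [0,0,0],"twist": 0},
    {"jaw": 0.1,"xyz": [0,0,-15],"twist": 0},
    {"jaw": 0.1,"xyz": [0,0,-45],"twist": 0}
  ]
}}

```text
time: 7.0
ee_pos: [0.5421, 0.0777, 0.1307]
tcp_rot: [-179.9, -0.0, 102.6]
wrist_force: [0.1, 0.4, -0.2]
opening: 0.0472
grasp_force: 0.0
```

Request:
{"method": "apply_moves", "body": {
  "motion": [
    {"jaw": 0.1,"xyz": [0,0,-40],"twist": 0},
    {"jaw": 0.1,"xyz": [0,0,-85],"twist": 0},
    {"jaw": 0.1,"xyz": [0,0,-120],"twist": 0},
    {"jaw": 0.1,"xyz": [0,0,-130],"twist": 0}
  ]
}}

```text
time: 7.5
ee_pos: [0.5432, 0.0779, 0.2636]
tcp_rot: [179.8, 0.0, 102.6]
wrist_force: [0.5, 0.3, -0.3]
opening: 0.047
grasp_force: 0.0
```

```bash
python3 - <<'E'
from h import *
o=sensors.get_obs(); print(o['wrist_force'])
c=camera_params("wrist"); p,d=camera("wrist"); np.savez("pics/w4.npz",p=p,d=d,**c)
go(.561,-.212,.22,-7.5)
W=cloud(d,c); L=(W[...,:2]-O); x=L@V;y=L@U;z=W[...,2]
h=cv2.cvtColor(p,cv2.COLOR_RGB2HSV).astype(int)
m=(abs(x)<.02)&(y<-.1)&(y>-.2)&(z>.07)&(z<.115)&(h[...,2]<60);print("knob y",np.percentile(y[m],[2,50,98]),m.sum())
m=(abs(x)<.006)&(y>-.18)&(y<-.1)&(z>.09)&(h[...,2]>100)&(h[...,1]<60);print("neck y",np.percentile(y[m],[1,99]),x[m].mean())
E
```

```text
[ 0.51842049  0.26234327 -0.26194937]
at [0.5432 0.0779 0.2632] [1.7979e+02 2.0000e-02 1.0260e+02] -> xyz [-286.8  -46.    43.1] twist 1.922
knob y [-0.17298187 -0.1628607  -0.15735623] 663
neck y [-0.17507638 -0.10166998] 0.0001283226192623515
```

The knob's inner face is at y = -157 mm, against -131 mm at home, so the quill is latched at 26 mm. Next, over to the bar.

Request:
{"method": "apply_moves", "body": {
  "motion": [
    {"jaw": 0.1,"xyz": [-25,-4,0],"twist": 0.18},
    {"jaw": 0.1,"xyz": [-55,-9,0],"twist": 0.36},
    {"jaw": 0.1,"xyz": [-85,-14,0],"twist": 0.54},
    {"jaw": 0.1,"xyz": [-115,-18,0],"twist": 0.72},
    {"jaw": 0.1,"xyz": [-145,-23,0],"twist": 0.9}
  ]
}}

```text
time: 8.18
ee_pos: [0.5515, -0.0696, 0.2589]
tcp_rot: [-179.9, 0.1, 50.7]
wrist_force: [0.1, -0.4, 0.5]
opening: 0.0467
grasp_force: 0.0
```

```bash
python3 - <<'E'
from h import *
go(.551,-.210,.26,-7.5)
E
```

```text
at [ 0.5515 -0.0696  0.2589] [-1.7991e+02  6.0000e-02  5.0700e+01] -> xyz [-109.    88.6   -1.1] twist 1.016
```

Request:
{"method": "apply_moves", "body": {
  "motion": [
    {"jaw": 0.1,"xyz": [-20,16,0],"twist": 0.18},
    {"jaw": 0.1,"xyz": [-42,34,0],"twist": 0.36},
    {"jaw": 0.1,"xyz": [-64,52,0],"twist": 0.54},
    {"jaw": 0.1,"xyz": [-85,69,0],"twist": 0.72},
    {"jaw": 0.1,"xyz": [-100,80,0],"twist": 0.9}
  ]
}}

```text
time: 8.8
ee_pos: [0.5507, -0.1978, 0.2587]
tcp_rot: [-180.0, 0.1, -0.9]
wrist_force: [0.4, 0.0, 0.5]
opening: 0.047
grasp_force: 0.0
```

Request:
{"method": "apply_moves", "body": {
  "motion": [
    {"jaw": 0.1,"xyz": [-6,8,0],"twist": 0.1},
    {"jaw": 0.1,"xyz": [-6,10,0],"twist": 0.116},
    {"jaw": 0.1,"xyz": [-6,10,0],"twist": 0.116}
  ]
}}

```text
time: 9.18
ee_pos: [0.545, -0.2065, 0.2597]
tcp_rot: [-180.0, 0.0, -7.1]
wrist_force: [0.7, 0.8, 0.2]
opening: 0.0466
grasp_force: 0.0
```

```bash
python3 - <<'E'
from h import *
c=camera_params("wrist"); p,d=camera("wrist"); np.savez("pics/w5.npz",p=p,d=d,**c)
go(.561,-.212,.26,-7.5)
cv2.imwrite("pics/w5.png",cv2.resize(p[:,:,::-1],(800,600),interpolation=cv2.INTER_CUBIC))
W=cloud(d,c); z=W[...,2]
h=cv2.cvtColor(p,cv2.COLOR_RGB2HSV).astype(int)
m=(h[...,0]>50)&(h[...,0]<75)&(h[...,1]>120)&(z>.05)&(z<.075)
P=W[m];print(m.sum(),P.mean(0),np.median(P[:,:2],0),P.max(0),P.min(0))
r=cv2.minAreaRect((P[:,:2]*1000).astype(np.float32));print(r)
k=(h[...,1]<60)&(h[...,2]>70)&(z>.045)&(z<.072)&(abs(W[...,1]+.212)<.025)
r=cv2.minAreaRect((W[k|m][:,:2]*1000).astype(np.float32));print(r)
E
```

```text
at [ 0.5451 -0.2063  0.2598] [-1.7999e+02  3.0000e-02 -7.0600e+00] -> xyz [16.5  3.7 -0.2] twist 0.008
882 [ 0.56251445 -0.2112493   0.0641527 ] [ 0.56266682 -0.21117837] [ 0.58449878 -0.19732701  0.06843846] [ 0.53959054 -0.22593309  0.05403224]
((561.7658081054688, -211.6630096435547), (23.535696029663086, 43.05434036254883), 82.51030731201172)
((562.6539916992188, -203.82754516601562), (40.22334289550781, 123.93862915039062), 83.86763000488281)
```

View pics/w5.png

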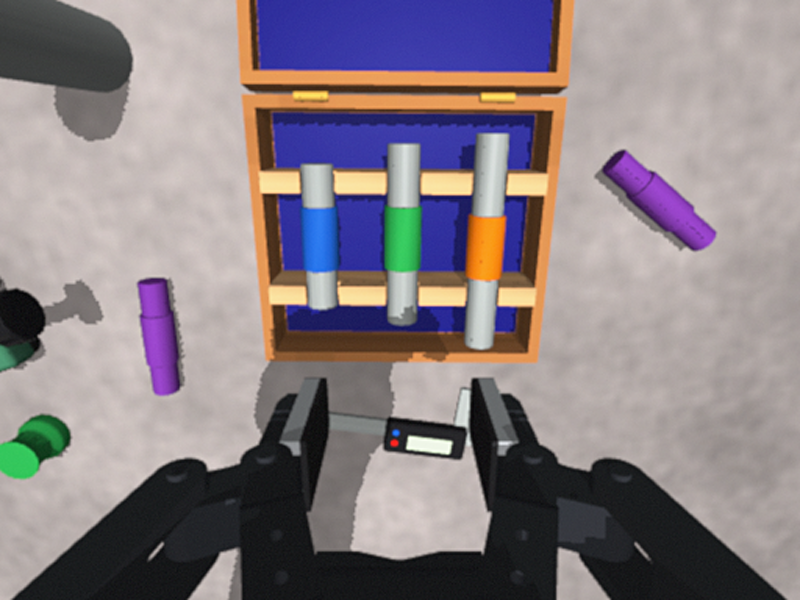

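The wrist view shows the green bar vertical at (403,237), between blue (320,240) and orange (486,247). Both purple look-alikes are outside the case. The bar's centre is at about (0.562, -0.2115), yaw -7.3°.

Request:
{"method": "apply_moves", "body": {
  "motion": [
    {"jaw": -0.05,"xyz": [10,2,20],"twist": 0.004},
    {"jaw": -0.05,"xyz": [17,3,60],"twist": 0.004},
    {"jaw": -0.05,"xyz": [17,3,100],"twist": 0.004},
    {"jaw": -0.05,"xyz": [17,3,125],"twist": 0.004},
    {"jaw": -0.05,"xyz": [17,3,130],"twist": 0.004}
  ]
}}

```text
time: 9.85
ee_pos: [0.5607, -0.2111, 0.127]
tcp_rot: [-179.9, 0.2, -7.4]
wrist_force: [-0.5, -0.7, -0.2]
opening: 0.0407
grasp_force: 0.0
```

```bash
python3 - <<'E'
from h import *
c=camera_params("wrist"); p,d=camera("wrist"); np.savez("pics/w6.npz",p=p,d=d,**c)
go(.562,-.2115,.052,-7.3);print(sensors.get_obs()['opening'])
W=cloud(d,c); z=W[...,2]
h=cv2.cvtColor(p,cv2.COLOR_RGB2HSV).astype(int)
m=(h[...,0]>50)&(h[...,0]<75)&(h[...,1]>120)&(z>.05)&(z<.075)
P=W[m];print(m.sum())
if m.any(): print(P.mean(0),cv2.minAreaRect((P[:,:2]*1000).astype(np.float32)))
E
```

```text
at [ 0.5611 -0.2113  0.1281] [-1.7996e+02  1.6000e-01 -7.3600e+00] -> xyz [ 1.1  0.2 76. ] twist -0.001
0.04059045230444782
2112
[ 0.56321521 -0.21133688  0.06396677] ((561.9594116210938, -211.4305877685547), (24.73769187927246, 43.834659576416016), 82.58576965332031)
```

Measurements agree; I descend and grip.

Request:
{"method": "apply_moves", "body": {
  "motion": [
    {"jaw": -0.05,"xyz": [1,0,30],"twist": 0},
    {"jaw": -0.05,"xyz": [1,0,55],"twist": 0},
    {"jaw": -0.05,"xyz": [1,0,70],"twist": 0},
    {"jaw": -0.05,"xyz": [1,0,77],"twist": 0},
    {"jaw": -0.05,"xyz": [1,0,77],"twist": 0}
  ]
}}

```text
time: 10.52
ee_pos: [0.5627, -0.2119, 0.0537]
tcp_rot: [180.0, -0.0, -7.4]
wrist_force: [0.1, 0.6, -0.8]
opening: 0.0407
grasp_force: 0.0
```

Request:
{"method": "apply_moves", "body": {
  "motion": [
    {"jaw": -1,"xyz": [0,0,0],"twist": 0},
    {"jaw": -1,"xyz": [0,0,0],"twist": 0},
    {"jaw": -1,"xyz": [0,0,0],"twist": 0},
    {"jaw": -1,"xyz": [0,0,0],"twist": 0}
  ],
  "grip_force": 50
}}

```text
time: 11.02
ee_pos: [0.5632, -0.2122, 0.0546]
tcp_rot: [180.0, -0.1, -7.4]
wrist_force: [-0.4, -0.5, 6.9]
opening: 0.0243
grasp_force: 49.5
```

```bash
python3 - <<'E'
from h import *
go(.562,-.2115,.052,-7.3)
E
```

```text
at [ 0.5632 -0.2122  0.0546] [ 1.7997e+02 -1.2000e-01 -7.4000e+00] -> xyz [-1.2 -0.5  2.6] twist -0.002
```

Request:
{"method": "apply_moves", "body": {
  "motion": [
    {"jaw": -1,"xyz": [0,0,-4],"twist": 0},
    {"jaw": -1,"xyz": [0,0,-20],"twist": 0},
    {"jaw": -1,"xyz": [0,0,-65],"twist": 0},
    {"jaw": -1,"xyz": [0,0,-125],"twist": 0},
    {"jaw": -1,"xyz": [0,0,-170],"twist": 0}
  ]
}}

```text
time: 11.65
ee_pos: [0.5625, -0.2118, 0.2268]
tcp_rot: [180.0, -0.1, -7.4]
wrist_force: [1.6, -0.6, -4.0]
opening: 0.0243
grasp_force: 49.6
```

```bash
python3 - <<'E'
from h import *
from scipy.spatial.transform import Rotation as Ro
o=sensors.get_obs();c=camera_params("wrist");R=Ro.from_euler('xyz',o['tcp_rot'],degrees=True)
C=-cv2.Rodrigues(c['rvec'])[0].T@c['tvec'].ravel(); print("cam in tool",R.inv().apply(C-o['ee_pos']),o['q'].round(1),o['opening'],o['wrist_force'])
gc(0,.067,.235); gc(0,.067,.235,180)
p,d=camera("wrist"); np.savez("pics/w7.npz",p=p,d=d,**c)
cv2.imwrite("pics/w7.png",cv2.resize(p[:,:,::-1],(640,480)))
E
```

```text
cam in tool [ 0.08442275 -0.00012965 -0.12609937] [-20.6  11.6  15.1  93.4   0.  166.8] 0.024250626242971248 [ 1.64917134 -0.5691427  -4.0025906 ]
at [ 0.5625 -0.2118  0.2268] [ 1.7998e+02 -1.2000e-01 -7.4000e+00] -> xyz [-129.7 -481.7   -8.6] twist -1.92
at [ 0.5625 -0.2118  0.2268] [ 1.7998e+02 -1.2000e-01 -7.4000e+00] -> xyz [-129.7 -481.7   -8.6] twist 1.222
```

View pics/w7.png

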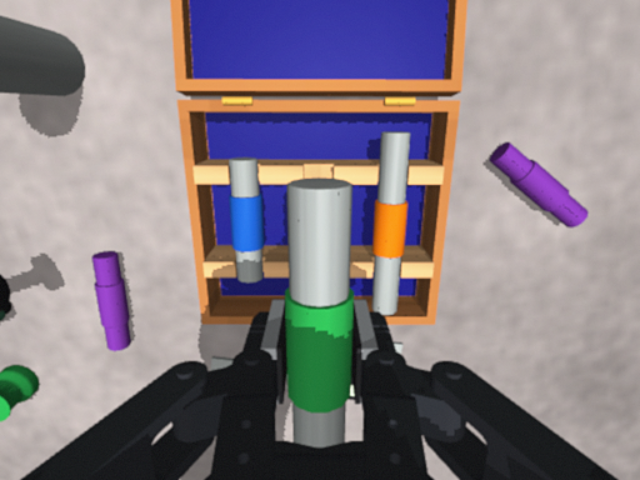

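The bar is held square at its sleeve; blue and orange are undisturbed in the case.

Request:
{"method": "apply_moves", "body": {
  "motion": [
    {"jaw": -1,"xyz": [-8,-30,-8],"twist": -0.15},
    {"jaw": -1,"xyz": [-18,-68,-15],"twist": -0.32},
    {"jaw": -1,"xyz": [-30,-110,-20],"twist": -0.5},
    {"jaw": -1,"xyz": [-42,-155,-20],"twist": -0.68},
    {"jaw": -1,"xyz": [-54,-200,-20],"twist": -0.85}
  ]
}}

```text
time: 12.32
ee_pos: [0.5342, -0.0052, 0.2439]
tcp_rot: [180.0, -0.0, 41.6]
wrist_force: [0.2, 0.3, -3.4]
opening: 0.0243
grasp_force: 49.8
```

```bash
python3 - <<'E'
from h import *
from scipy.spatial.transform import Rotation as Ro
gc(0,.067,.235)
f=np.load("pics/w7.npz");c=dict(f);W=cloud(f['d'],c)
R=Ro.from_euler('xyz',[179.98,-.12,-7.4],degrees=True);T=R.inv().apply((W.reshape(-1,3)-[.5625,-.2118,.2268])).reshape(W.shape)
h=cv2.cvtColor(f['p'],cv2.COLOR_RGB2HSV).astype(int)
m=(abs(T[...,1])<.013)&(T[...,2]<.03)&(T[...,2]>-.02)&(T[...,0]>.025)&(h[...,1]<60)
print(m.sum(),np.percentile(T[m][:,0],[1,50,98,99.5]),"top z",T[m][:,2].min(),"y mean",T[m][:,1].mean())
for a in(.03,.04,.05,.058):
    k=m&(abs(T[...,0]-a)<.004);print(a,T[k][:,1].mean(),np.percentile(T[k][:,2],3))
g=(h[...,0]>50)&(h[...,0]<75)&(h[...,1]>120)&(abs(T[...,1])<.02)&(abs(T[...,2])<.03);print("sleeve x",np.percentile(T[g][:,0],[1,99]))
E
```

```text
at [ 0.5342 -0.0052  0.2439] [ 1.7999e+02 -2.0000e-02  4.1610e+01] -> xyz [ 162.5 -240.7    8.9] twist -1.064
4440 [0.02539278 0.04576107 0.06104712 0.06117394] top z -0.01166291923530664 y mean -4.639261169869218e-05
0.03 1.130454262959422e-05 -0.010241584000330053
0.04 -9.442499740593486e-05 -0.010247317286953503
0.05 -2.312345969918343e-05 -0.010352237305520515
0.058 -6.62771011604861e-05 -0.010170626546706614
sleeve x [-0.02196256  0.02061898]
```

Request:
{"method": "apply_moves", "body": {
  "motion": [
    {"jaw": -1,"xyz": [28,-42,0],"twist": -0.18},
    {"jaw": -1,"xyz": [57,-84,0],"twist": -0.36},
    {"jaw": -1,"xyz": [86,-127,0],"twist": -0.54},
    {"jaw": -1,"xyz": [114,-169,0],"twist": -0.72},
    {"jaw": -1,"xyz": [138,-204,0],"twist": -0.88}
  ]
}}

```text
time: 12.95
ee_pos: [0.503, 0.2396, 0.2438]
tcp_rot: [180.0, -0.0, 92.1]
wrist_force: [1.5, 0.4, -3.8]
opening: 0.0245
grasp_force: 49.7
```

Request:
{"method": "apply_moves", "body": {
  "motion": [
    {"jaw": -1,"xyz": [20,-19,0],"twist": -0.12},
    {"jaw": -1,"xyz": [32,-30,0],"twist": -0.18},
    {"jaw": -1,"xyz": [34,-33,0],"twist": -0.184},
    {"jaw": -1,"xyz": [34,-33,0],"twist": -0.184}
  ]
}}

```text
time: 13.45
ee_pos: [0.47, 0.2702, 0.2435]
tcp_rot: [180.0, 0.0, 102.1]
wrist_force: [-0.2, -0.4, -3.2]
opening: 0.0241
grasp_force: 49.8
```

```bash
python3 - <<'E'
from h import *
gc(0,.067,.0866)
c=camera_params("wrist"); p,d=camera("wrist"); np.savez("pics/w8.npz",p=p,d=d,**c)
cv2.imwrite("pics/w8.png",cv2.resize(p[:,:,::-1],(800,600),interpolation=cv2.INTER_CUBIC))
W=cloud(d,c); L=(W[...,:2]-O); x=L@V;y=L@U;z=W[...,2]
for a in(.108,.112,.116,.122,.128):
    k=(abs(y-a)<.002)&(z>.065)&(z<.1)&(abs(x)<.03);print(a,k.sum(),np.percentile(x[k],[2,50,98]).round(4) if k.any() else 0,z[k].max() if k.any() else 0)
E
```

```text
at [0.47   0.2702 0.2435] [1.7997e+02 1.0000e-02 1.0215e+02] -> xyz [  6.7  27.8 157. ] twist -0.008
0.108 175 [-0.0157  0.0037  0.0206] 0.08747150264368522
0.112 180 [-0.0153  0.0037  0.0203] 0.08652517729905114
0.116 204 [-0.0157  0.0036  0.0206] 0.08645375532495034
0.122 0 0 0
0.128 0 0 0
```

View pics/w8.png

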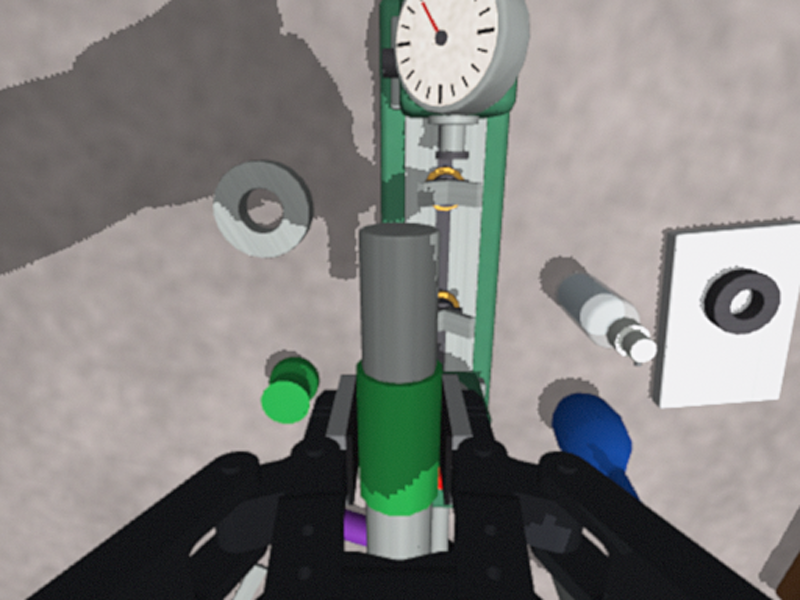

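The view shows the dial (443,40), the anvil stub (452,138), the far V rest (447,192) and the near rest (455,315). The rest sits about 2 mm further to +x than my model, so I move closer and re-measure.

Request:
{"method": "apply_moves", "body": {
  "motion": [
    {"jaw": -1,"xyz": [3,12,15],"twist": 0},
    {"jaw": -1,"xyz": [6,24,40],"twist": 0},
    {"jaw": -1,"xyz": [7,30,65],"twist": 0},
    {"jaw": -1,"xyz": [7,30,75],"twist": 0},
    {"jaw": -1,"xyz": [7,30,75],"twist": 0}
  ]
}}

```text
time: 14.12
ee_pos: [0.4975, 0.2835, 0.1673]
tcp_rot: [-179.9, 0.0, 102.2]
wrist_force: [-0.2, -0.0, -2.6]
opening: 0.0242
grasp_force: 49.9
```

```bash
python3 - <<'E'
from h import *
gc(0,.067,.0866); o=sensors.get_obs(); print((o['ee_pos'][:2]-O)@V,(o['ee_pos'][:2]-O)@U)
c=camera_params("wrist"); p,d=camera("wrist"); np.savez("pics/w9.npz",p=p,d=d,**c)
cv2.imwrite("pics/w9.png",cv2.resize(p[:,:,::-1],(800,600),interpolation=cv2.INTER_CUBIC))
W=cloud(d,c); L=(W[...,:2]-O); x=L@V;y=L@U;z=W[...,2]
for a in(.024,.028,.108,.112,.116,.122,.128,.135,.14,.145):
    k=(abs(y-a)<.002)&(z>.065)&(z<.1)&(abs(x)<.03);print(a,k.sum(),np.percentile(x[k],[2,50,98]).round(4) if k.any() else 0,z[k].max() if k.any() else 0, np.median(x[k&(z>.092)]))
E
```

```text
at [0.4975 0.2835 0.1673] [-1.7990e+02  3.0000e-02  1.0222e+02] -> xyz [-0.5 -1.6 80.7] twist -0.007
0.0017849353676869704 0.06755213025984073
0.024 0 0 0 nan
0.028 0 0 0 nan
0.108 16 [-0.0162  0.0206  0.0214] 0.08435573299877763 nan
0.112 66 [-0.0161  0.0041  0.0213] 0.08658178499093218 nan
0.116 372 [-0.0152  0.0041  0.0205] 0.08692111546372304 nan
0.122 3 [0.0005 0.0027 0.0034] 0.06515879631031246 nan
0.128 0 0 0 nan
0.135 179 [-0.006   0.0028  0.0116] 0.09639522893556098 0.002830562645900941
0.14 152 [-0.0036  0.0032  0.01  ] 0.0939045196566103 0.0028703933333216144
0.145 148 [-0.0035  0.0029  0.0099] 0.09435541071522081 0.0028986871233288424
  return _methods._mean(a, axis=axis, dtype=dtype,
  ret = ret.dtype.type(ret / rcount)
```

View pics/w9.png

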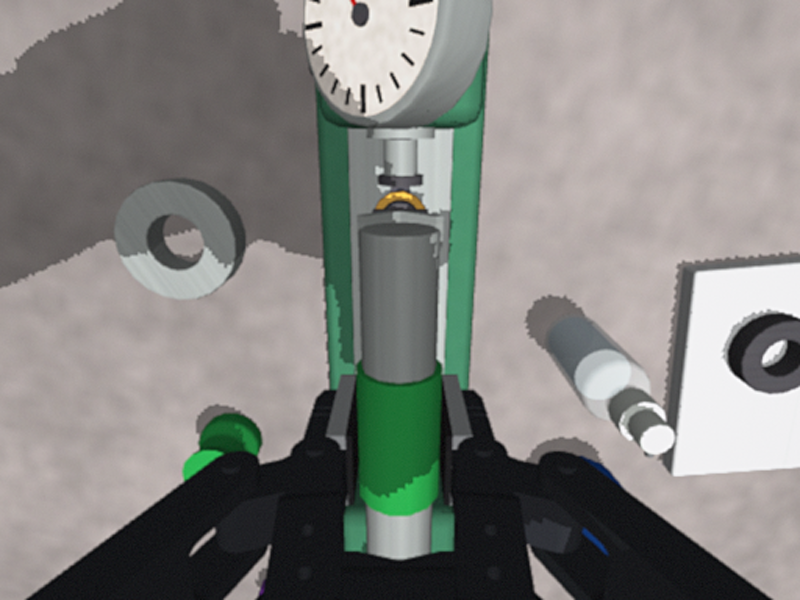

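The anvil axis is at x = +2.8 mm at y = 140 and the neck at 0, so the true yaw is 102.0°. The bar is already within 0.3 mm of the axis (bar end at (398,230), anvil at (401,150)).

Request:
{"method": "apply_moves", "body": {
  "motion": [
    {"jaw": -1,"xyz": [-0.5,-0.3,25],"twist": 0.004},
    {"jaw": -1,"xyz": [-0.5,-0.3,50],"twist": 0.004},
    {"jaw": -1,"xyz": [-0.5,-0.3,66],"twist": 0.004},
    {"jaw": -1,"xyz": [-0.5,-0.3,73],"twist": 0.004},
    {"jaw": -1,"xyz": [-0.5,-0.3,75],"twist": 0.004}
  ]
}}

```text
time: 14.8
ee_pos: [0.4976, 0.2835, 0.0937]
tcp_rot: [180.0, -0.0, 102.0]
wrist_force: [0.7, 0.6, -2.9]
opening: 0.0244
grasp_force: 50.0
```

Request:
{"method": "apply_moves", "body": {
  "motion": [
    {"jaw": -1,"xyz": [0,0,1],"twist": 0},
    {"jaw": -1,"xyz": [0,0,2],"twist": 0},
    {"jaw": -1,"xyz": [0,0,3],"twist": 0},
    {"jaw": -1,"xyz": [0,0,4],"twist": 0},
    {"jaw": -1,"xyz": [0,0,4],"twist": 0}
  ]
}}

```text
time: 15.42
ee_pos: [0.4974, 0.2834, 0.0892]
tcp_rot: [-180.0, 0.0, 102.0]
wrist_force: [-0.4, 0.3, -3.4]
opening: 0.024
grasp_force: 50.0
```

Request:
{"method": "apply_moves", "body": {
  "motion": [
    {"jaw": -1,"xyz": [0,0,1],"twist": 0},
    {"jaw": -1,"xyz": [0,0,2],"twist": 0},
    {"jaw": -1,"xyz": [0,0,2.5],"twist": 0},
    {"jaw": -1,"xyz": [0,0,2.5],"twist": 0}
  ]
}}

```text
time: 15.92
ee_pos: [0.4975, 0.2834, 0.0868]
tcp_rot: [180.0, -0.0, 102.0]
wrist_force: [0.9, 0.5, -2.8]
opening: 0.0245
grasp_force: 50.0
```

Request:
{"method": "apply_moves", "body": {
  "motion": [
    {"jaw": -1,"xyz": [0,0,1],"twist": 0},
    {"jaw": -1,"xyz": [0,0,1.5],"twist": 0},
    {"jaw": -1,"xyz": [0,0,1.5],"twist": 0}
  ]
}}

```text
time: 16.3
ee_pos: [0.4977, 0.2835, 0.0866]
tcp_rot: [179.9, -0.0, 102.0]
wrist_force: [-2.2, -1.2, 7.0]
opening: 0.0242
grasp_force: 50.9
```

The bar is seated at 0.0866 (contact force seen). Releasing.

Request:
{"method": "apply_moves", "body": {
  "motion": [
    {"jaw": -0.4,"xyz": [0,0,0],"twist": 0},
    {"jaw": -0.3,"xyz": [0,0,0],"twist": 0},
    {"jaw": 0,"xyz": [0,0,0],"twist": 0},
    {"jaw": 0,"xyz": [0,0,0],"twist": 0}
  ]
}}

```text
time: 16.8
ee_pos: [0.4974, 0.2834, 0.0851]
tcp_rot: [-180.0, 0.0, 102.0]
wrist_force: [0.1, -0.3, -0.1]
opening: 0.0429
grasp_force: 0.0
```

Request:
{"method": "apply_moves", "body": {
  "motion": [
    {"jaw": 0,"xyz": [0,0,-6],"twist": 0},
    {"jaw": 0,"xyz": [0,0,-25],"twist": 0},
    {"jaw": 0,"xyz": [0,0,-60],"twist": 0},
    {"jaw": 0,"xyz": [0,0,-95],"twist": 0},
    {"jaw": 0,"xyz": [0,0,-110],"twist": 0}
  ]
}}

```text
time: 17.42
ee_pos: [0.4981, 0.2838, 0.1987]
tcp_rot: [179.8, -0.1, 102.0]
wrist_force: [0.1, 1.0, -0.3]
opening: 0.0427
grasp_force: 0.0
```

```bash
cat >> h.py <<'E'
O=O+.0013*V; YAW=102.0; U=np.array([np.cos(np.radians(YAW)),np.sin(np.radians(YAW))]); V=np.array([U[1],-U[0]])
E
python3 - <<'E'
from h import *
print(cmp(0,-.045)); gc(0,-.045,.20)
c=camera_params("wrist"); p,d=camera("wrist"); np.savez("pics/w10.npz",p=p,d=d,**c)
W=cloud(d,c); L=(W[...,:2]-O); x=L@V;y=L@U;z=W[...,2]
k=(abs(x)<.015)&(z>.08)&(z<.102)&(y<.14)&(y>-.01)
for a in(.03,.05,.07,.09,.1,.11,.12,.126,.13,.135):
    m=k&(abs(y-a)<.003)&(z>.09); print(a,m.sum(),x[m].mean() if m.any() else 0,np.percentile(z[m],95) if m.any() else 0)
E
```

```text
[0.52110827 0.1734832 ]
at [0.4981 0.2838 0.1987] [ 1.7978e+02 -7.0000e-02  1.0204e+02] -> xyz [-112.7   -0.5   -1.5] twist 0.001
0.03 149 -0.00016572381930397528 0.09708971944263334
0.05 203 0.00023676731517654567 0.09897819190949451
0.07 217 0.00022138427073276263 0.09905853585917498
0.09 190 0.0001469454975647594 0.09708012849900682
0.1 199 0.00034962759755147193 0.09693436029219342
0.11 205 0.00022838128083878506 0.09711208725124615
0.12 209 0.00034523408487069433 0.09685067830627599
0.126 177 0.00023318482617177403 0.09684804756525722
0.13 78 0.00019801731140238433 0.09576770004781289
0.135 161 0.0004048024193173218 0.09546456036359932
```

The bar lies level on the axis (its top is at 97 mm all along). Next the plunger, with the fingers shut.

Request:
{"method": "apply_moves", "body": {
  "motion": [
    {"jaw": -1,"xyz": [-25,0,0],"twist": 0},
    {"jaw": -1,"xyz": [-65,0,0],"twist": 0},
    {"jaw": -1,"xyz": [-100,0,0],"twist": 0},
    {"jaw": -1,"xyz": [-113,-0.5,10],"twist": 0},
    {"jaw": -1,"xyz": [-113,-0.5,30],"twist": 0}
  ]
}}

```text
time: 18.1
ee_pos: [0.5208, 0.1722, 0.1646]
tcp_rot: [180.0, -0.0, 101.9]
wrist_force: [-0.8, 0.6, -0.4]
opening: 0.0001
grasp_force: 0.0
```

Request:
{"method": "apply_moves", "body": {
  "motion": [
    {"jaw": -1,"xyz": [0,0,8],"twist": 0},
    {"jaw": -1,"xyz": [0,0,12],"twist": 0},
    {"jaw": -1,"xyz": [0,0,16],"twist": 0},
    {"jaw": -1,"xyz": [0,0,18],"twist": 0},
    {"jaw": -1,"xyz": [0,0,20],"twist": 0}
  ]
}}

```text
time: 18.73
ee_pos: [0.5206, 0.1732, 0.1466]
tcp_rot: [179.9, -0.0, 102.1]
wrist_force: [-2.8, -0.4, 8.4]
opening: -0.0002
grasp_force: 4.1
```

```bash
python3 - <<'E'
from h import *
gc(0,-.045,.141)
E
```

```text
at [0.5206 0.1732 0.1466] [ 1.7992e+02 -4.0000e-02  1.0205e+02] -> xyz [0.1 0.6 5.6] twist 0.001
```

Request:
{"method": "apply_moves", "body": {
  "motion": [
    {"jaw": -1,"xyz": [0,0,1],"twist": 0},
    {"jaw": -1,"xyz": [0,0,2],"twist": 0},
    {"jaw": -1,"xyz": [0,0,2],"twist": 0}
  ]
}}

```text
time: 19.1
ee_pos: [0.5206, 0.1732, 0.1437]
tcp_rot: [180.0, -0.0, 102.0]
wrist_force: [-0.9, 3.6, 3.0]
opening: -0.0
grasp_force: 1.8
```

```bash
python3 - <<'E'
from h import *
gc(0,-.045,.141)
c=camera_params("wrist"); p,d=camera("wrist"); np.savez("pics/w11.npz",p=p,d=d,**c)
W=cloud(d,c); L=(W[...,:2]-O); x=L@V;y=L@U;z=W[...,2]
h=cv2.cvtColor(p,cv2.COLOR_RGB2HSV).astype(int)
m=((h[...,0]<6)|(h[...,0]>174))&(h[...,1]>170)&(z>.1)&(abs(x)<.02);print("plunger",m.sum(),np.percentile(z[m],[50,90]) if m.any() else 0)
k=(abs(x)<.006)&(z>.088)&(z<.1)&(y>-.02)&(y<.14)
print([(a,int((k&(abs(y*1000-a)<1)).sum()),np.round(z[k&(abs(y*1000-a)<1)].mean(),4)) for a in range(-18,14,2)],[(a,int((k&(abs(y*1000-a)<1)).sum())) for a in range(120,140,2)])
E
```

```text
at [0.5206 0.1732 0.1437] [ 1.7996e+02 -3.0000e-02  1.0205e+02] -> xyz [0.2 0.5 2.7] twist 0.001
plunger 603 [0.12648278 0.12758244]
[(-18, 49, np.float64(0.0953)), (-16, 103, np.float64(0.0933)), (-14, 62, np.float64(0.0914)), (-12, 63, np.float64(0.0915)), (-10, 65, np.float64(0.0918)), (-8, 63, np.float64(0.0916)), (-6, 64, np.float64(0.0917)), (-4, 70, np.float64(0.0916)), (-2, 64, np.float64(0.0916)), (0, 57, np.float64(0.0918)), (2, 66, np.float64(0.0932)), (4, 69, np.float64(0.0934)), (6, 57, np.float64(0.094)), (8, 69, np.float64(0.0959)), (10, 74, np.float64(0.0958)), (12, 72, np.float64(0.0959))] [(120, 0), (122, 0), (124, 0), (126, 0), (128, 0), (130, 0), (132, 0), (134, 0), (136, 0), (138, 0)]
```

Released and closing. I press on to the stop.

Request:
{"method": "apply_moves", "body": {
  "motion": [
    {"jaw": -1,"xyz": [0,0,1],"twist": 0},
    {"jaw": -1,"xyz": [0,0,2],"twist": 0},
    {"jaw": -1,"xyz": [0,0,3],"twist": 0},
    {"jaw": -1,"xyz": [0,0,4],"twist": 0},
    {"jaw": -1,"xyz": [0,0,4],"twist": 0}
  ]
}}

```text
time: 19.77
ee_pos: [0.5207, 0.173, 0.1409]
tcp_rot: [179.9, -0.0, 102.0]
wrist_force: [-4.9, 2.5, 14.9]
opening: 0.0002
grasp_force: 7.4
```

Request:
{"method": "apply_moves", "body": {
  "motion": [
    {"jaw": -1,"xyz": [0,0,1],"twist": 0},
    {"jaw": -1,"xyz": [0,0,2],"twist": 0},
    {"jaw": -1,"xyz": [0,0,2],"twist": 0}
  ]
}}

```text
time: 20.15
ee_pos: [0.5208, 0.1731, 0.1407]
tcp_rot: [179.8, -0.0, 102.0]
wrist_force: [-8.9, 1.0, 27.9]
opening: 0.0002
grasp_force: 13.5
```

Request:
{"method": "apply_moves", "body": {
  "motion": [
    {"jaw": -1,"xyz": [0,0,-5],"twist": 0},
    {"jaw": -1,"xyz": [0,0,-15],"twist": 0},
    {"jaw": -1,"xyz": [0,0,-50],"twist": 0},
    {"jaw": -1,"xyz": [-20,0,-100],"twist": 0},
    {"jaw": -1,"xyz": [-45,0,-130],"twist": 0}
  ]
}}

```text
time: 20.78
ee_pos: [0.53, 0.1282, 0.2693]
tcp_rot: [180.0, 0.0, 102.1]
wrist_force: [-0.6, 0.7, -0.4]
opening: -0.0002
grasp_force: 0.0
```

Request:
{"method": "apply_moves", "body": {
  "motion": [
    {"jaw": -1,"xyz": [-30,0,0],"twist": 0},
    {"jaw": -1,"xyz": [-60,0,0],"twist": 0},
    {"jaw": -1,"xyz": [-60,0,0],"twist": 0},
    {"jaw": -1,"xyz": [-60,0,0],"twist": 0}
  ]
}}

```text
time: 21.28
ee_pos: [0.5422, 0.0701, 0.2669]
tcp_rot: [-179.9, 0.0, 102.0]
wrist_force: [-0.5, -0.3, 0.1]
opening: -0.0001
grasp_force: 0.0
```

```bash
python3 - <<'E'
from h import *
c=camera_params("wrist"); p,d=camera("wrist"); np.savez("pics/w12.npz",p=p,d=d,**c)
P2,d2=camera("top"); b=np.zeros((600,800,3),np.uint8)
b[:384,:512]=p[:,:,::-1]; b[384:,:512]=cv2.resize(P2[160:228,68:228,::-1],(512,216),interpolation=cv2.INTER_CUBIC)
P3,_=camera("scene"); b[:384,512:]=cv2.resize(P3[70:214,230:338,::-1],(288,384),interpolation=cv2.INTER_CUBIC)
cv2.imwrite("pics/w12.png",b)
W=cloud(d,c); L=(W[...,:2]-O); x=L@V;y=L@U;z=W[...,2]
h=cv2.cvtColor(p,cv2.COLOR_RGB2HSV).astype(int)
m=((h[...,0]<6)|(h[...,0]>174))&(h[...,1]>170)&(z>.1)&(abs(x)<.02);print("plunger",m.sum(),np.median(z[m]) if m.any() else 0)
m=(abs(x)<.02)&(y<-.1)&(y>-.2)&(z>.07)&(z<.115)&(h[...,2]<60);print("knob",np.percentile(y[m],[2,98]) if m.any() else 0)
g=(h[...,0]>50)&(h[...,0]<72)&(h[...,1]>150)&(z>.08)&(abs(x)<.02)&(y>.03)&(y<.11);print("sleeve y",np.percentile(y[g],[1,99]) if g.any() else 0,sensors.get_obs()['ee_pos'])
E
```

```text
plunger 1023 0.1325478763175631
knob [-0.15773818 -0.14194348]
sleeve y 0 [0.54219498 0.07076824 0.26715719]
```

View pics/w12.png

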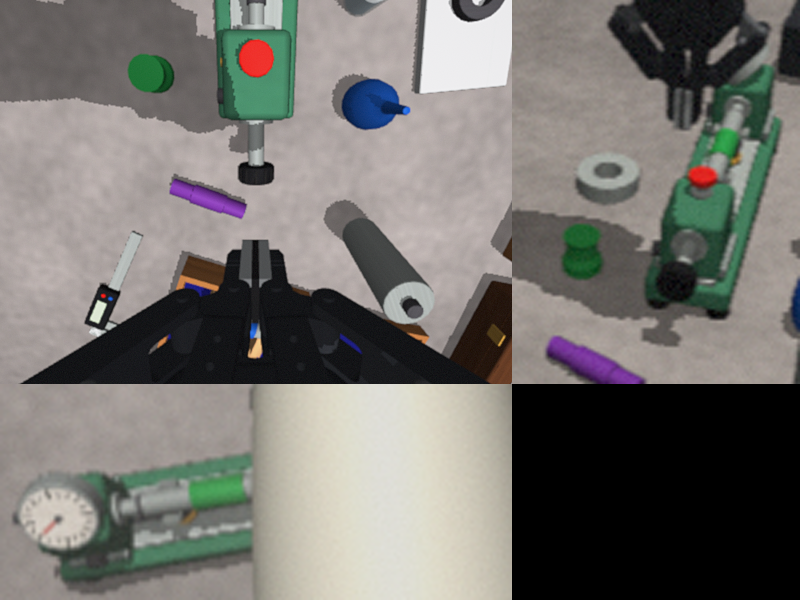

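The plunger is up again (132 mm) and the knob face is at -142 mm, which puts the quill at about 0.010. The top crop shows the bar against the anvil (at about (130,505)), and the robot is clear. Handing in.

```bash
python3 -c "
from workcell import bot
print(bot.job_done())"
```

```text
the job is handed in; nothing more can be done
None
```

The green-sleeved bar is in the V rests and held against the anvil by the closed quill; I handed the job in at about 21 s, with the blue and orange bars still in the case and nothing else moved.

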